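# Set out the flavour caddy of a shaved-ice stand

## Task

Set the bottle caddy out in our usual order for opening: the yellow and the white bottle already stand in it and stay where they are, so stand the red bottle in the compartment directly to the left of the yellow one and the blue bottle directly to the right of it, then the green bottle directly to the left of the white one and the steel topping tin directly to the right of it, with the tin's lid on top. Left and right are as the robot sees them, looking out over the counter. Everything must stand upright on the caddy's floor with the lid properly closed; knock nothing over and leave the cup stack and the napkin dispenser alone.

Things in the scene. Friction and masses are not known exactly. Their poses are not given: they have to be found in the camera images.
- caddy: Light-grey open plastic caddy, fixed to the counter, 178 (x) by 262 (y) mm, 50 high. Six compartments, 74 mm square inside, walls 10 mm, inner floor 10 mm above the counter: 2 rows (centres x = -42, nearer the robot, and +42 mm) of 3 (y = +84, 0, -84 mm). Origin: centre of its underside. x points away from the robot, y to the robot's left (turned by up to 0.3 rad): y = +84 is the left column.
- yellow_bottle: Yellow squeeze bottle, yellow cap, white nozzle, about 0.22 kg (varies by a third). Round body of 50 mm diameter from 0 to 104 mm height, cap of 34 mm diameter from 110 to 124 mm, nozzle tip at 142 mm. Origin: centre of its underside; z up. It already stands in the middle compartment of one of the two rows and stays there.
- white_bottle: White squeeze bottle, white cap, white nozzle, about 0.22 kg (varies by a third). Round body of 50 mm diameter from 0 to 104 mm height, cap of 34 mm diameter from 110 to 124 mm, nozzle tip at 142 mm. Origin: centre of its underside; z up. It already stands in the middle compartment of the other row and stays there.
- red_bottle: Red squeeze bottle, red cap, white nozzle, about 0.22 kg (varies by a third). Round body of 50 mm diameter from 0 to 104 mm height, cap of 34 mm diameter from 110 to 124 mm, nozzle tip at 142 mm. Origin: centre of its underside; z up. Stands loose on the counter beside the caddy at the start.
- blue_bottle: Blue squeeze bottle, blue cap, white nozzle, about 0.22 kg (varies by a third). Round body of 50 mm diameter from 0 to 104 mm height, cap of 34 mm diameter from 110 to 124 mm, nozzle tip at 142 mm. Origin: centre of its underside; z up. Stands loose on the counter beside the caddy at the start.
- green_bottle: Green squeeze bottle, green cap, white nozzle, about 0.22 kg (varies by a third). Round body of 50 mm diameter from 0 to 104 mm height, cap of 34 mm diameter from 110 to 124 mm, nozzle tip at 142 mm. Origin: centre of its underside; z up. Stands loose on the counter beside the caddy at the start.
- tin: Round steel topping tin, empty and open on top, loose on the counter at the start, about 0.18 kg: 53 mm outer diameter, 100 mm high, wall 2.5 mm (mouth 48 mm). Origin: centre of its underside; z up.
- tin_lid: Lid of the tin, loose on the counter, knob up, 60 g. Steel disc of 58 mm diameter from 8 to 12 mm height; black upright knob on it, 16 mm diameter, from 12 to 46 mm; below the disc a tapered plug (diameter 41 down to 30 mm) from 0 to 8 mm that enters the tin's mouth. Origin: centre of the plug's underside, z up. Closed: disc on the rim, origin 92 mm above the tin's.
- cup_stack: Bystander: stack of upturned paper cups, white rims and pale blue-green top, 76 mm diameter at the foot, 82 mm high, loose and light (0.1 kg). Origin: centre of its underside.
- napkin_dispenser: Bystander: steel napkin dispenser with black base, 105 mm by 150 mm, 96 mm high, 0.9 kg, standing beyond the caddy. Origin: centre of its underside.
Things that resemble listed ones, but are neither listed nor needed, are in the scene too. Of the things that look like the blue_bottle, the largest one is meant.

How it is judged:
By the outcome, as a careful person would: the job done as asked, in the order asked, and still so for the second after the job is handed in, with the robot touching nothing.
It also fails if it takes over 120 s, if anything falls off the work surface, if the arm or the gripper's body presses on something with over 40 N, if the wrist force passes 120 N, or if a joint passes its speed limit or range.

## Robot

A 7-joint arm with a two-finger parallel gripper is mounted at the origin on the work surface. World frame = base frame: x ahead of the robot, y to its left, z up, the work surface at z = 0. Lengths are in m, angles in rad, forces in N, time in s.
With the tool pointing down it reaches from about 0.4 to 0.85 m from the base axis. Payload 4.4 kg.
Tool frame: the origin (TCP) lies midway between the tips of the shut fingers; the grasp point (between the pads) lies 19 mm behind it (r.tcp_to_grasp is the distance from the TCP to the grasp point, in m); z points along the fingers, y is the direction in which the jaws open and shut (so a half turn about z gives the same grasp; the last joint's range is limited). The gripper opens to 94 mm and grips with 3 to 60 N. Pads are 16 mm wide; open, the fingers measure 119 mm over their backs; the gripper's body (75 mm by 177 mm) begins 78 mm behind the grasp point.
Start: joints at [1.086, 0.628, 0.038, 1.517, -0.027, 0.996, -0.02], TCP at [0.264, -0.594, 0.205] pointing down, gripper open.
Joint ranges: [-3.06, 3.06], [-0.37, 2.12], [-1.25, 1.32], [0.18, 2.47], [-1.1, 4.24], [0.23, 1.98], [-2.94, 2.94]. Speed limits (rad/s): [2.57, 2.57, 3.14, 3.14, 3.14, 3.14, 3.14].

## Interface

Orientations are given as [roll, pitch, yaw] about the fixed x, y, z axes, in that order (R = Rz(yaw) Ry(pitch) Rx(roll)).
In Python, from plant import r, optics gives the robot as it stands. The module is installed in compiled form; this text tells all that it offers.
- The arm moves only by the tool servo_tool, never from a script. Its argument "deltas" is a list of rows, each a list of 6 numbers: the shift along the world's x, y, z in mm, then the turn, a rotation vector about the world's x, y, z in rad. A call has 1 to 12 rows; each row shifts and turns the commanded pose from where the row before left it; what a row does not reach is not made up. A row lasts 1/12 s, in which the tool goes at most 41.7 mm and 7.16 degrees, less where a joint would pass 70% of its speed; a pose out of reach is approached as far as the arm can. A call with a gripper value outside its range is refused whole. "hand" is the gripper command: -1 is fully open, 1 is shut, values between are in proportion, set as the call begins (left out, the last holds). The fingers move at their own pace and stop on an object; "newtons" is the grip in N (left out, the last holds). Time passes only in rows, so rows that do not move let the fingers close. It gives the time, the measured TCP pose, the force and the opening at its end, in the units of the state.
- r.state(): the state, without advancing time (a new reading comes with each control period).
- optics.snapshot(name): name is "scene" or "side" or "wrist"; returns a dict with "image" (480x640x3 uint8, red, green, blue), "range_z" (480x640 float32, m along the optical axis (not along the pixel's ray), 0 where there is no reading), "camera_matrix" (3x3 intrinsics, pixels), "xyz" and "attitude" of the camera in the world; the wrist camera has in their place "hand_eye" (4x4, takes a point from camera to tool coordinates, whose origin is the TCP and whose axes are the flange's). Camera axes: x right, y up, looking along -z (the intrinsics and any distortion apply to the point x, -y, -z); pixel columns grow to the right and rows downward; lengths in m; the calibration is good to about 2 mm. A picture is of the moment at which its call begins: read the wrist's pose just before it.
- r.job_done(): hands the job in, once; it reports no verdict.
The state is a dict: "clock": time; "qpos": joint angles; "qvel": joint speeds; "effort": joint torques, N m; "tcp_pos": TCP position; "eef_rot": TCP orientation; "contact_force": force on the tool from outside, world axes, zero at the start; "ft_torque": the same for the moment, N m; "gripper_width": opening from 0.0 (shut) to 1.0 (fully open).
Only numpy, scipy, OpenCV 4.12 (cv2) and the standard library are available. Lean on these libraries where they do the work, as an engineer would, in place of code of your own. Each camera call takes 0.05 s, during which the arm holds its last target.

## Working session

There is one attempt and no reset: what is moved stays moved. The work goes in short steps, Python scripts to look and compute and a tool call to move; the robot and the scene stay as the last step left them, time stands still between calls to the robot, and variables do not carry over. Pictures are saved under pics/ and viewed, and the job is handed in when it is done.

Besides the shell and the picture viewer there is one more tool, called as name([rows], argument=value, ...), one row to a line, values as JSON. servo_tool: Moves the arm, as the interface text tells. Its arguments: {"type":"object","properties":{"deltas":{"type":"array"},"hand":{"type":"number"},"newtons":{"type":"number"}},"required":["deltas"]}

```bash
mkdir -p pics
cat > h.py <<'E'
import numpy as np, cv2
from plant import r, optics
from scipy.spatial.transform import Rotation as R
def snap(name,fn=None):
    st=r.state(); s=optics.snapshot(name); s['st']=st
    if fn: cv2.imwrite('pics/'+fn,s['image'][:,:,::-1])
    return s
def cloud(s):
    K=s['camera_matrix'];d=s['range_z'];v,u=np.mgrid[0:480,0:640]
    x=(u-K[0,2])/K[0,0]*d;y=(v-K[1,2])/K[1,1]*d
    P=np.stack([x,-y,-d],-1)
    if 'hand_eye' in s:
        H=s['hand_eye'];P=P@H[:3,:3].T+H[:3,3]
        Rm=rot(s['st']['eef_rot']);return P@Rm.T+np.array(s['st']['tcp_pos'])
    return P@rot(s['attitude']).T+np.array(s['xyz'])
def rot(a):
    a=np.array(a)
    if a.shape==(3,3):return a
    return R.from_euler('xyz',a).as_matrix() if a.size==3 else R.from_quat(a).as_matrix()
E
python3 - <<'E'
from h import *
st=r.state();print(st)
for n in ['scene','side','wrist']:
    s=snap(n,n+'0.png');print(n,{k:v for k,v in s.items() if k not in('image','range_z','st')})
    np.save(n+'0.npy',np.concatenate([cloud(s),s['image'].astype(float)],-1))
E
```

```text
{'clock': 0.0, 'qpos': array([ 1.0861945 ,  0.62931659,  0.03845995,  1.51833124, -0.02698223,
        0.99628582, -0.02001108]), 'qvel': array([ 0.00033313,  0.00121311, -0.00049756,  0.00080245,  0.00031139,
       -0.00126465, -0.00076139]), 'effort': array([-8.57432078e-04, -5.49746382e+01,  1.14313625e+00, -1.86636525e+01,
       -5.22477482e-02,  2.34922586e-02,  1.43100779e-04]), 'tcp_pos': array([ 0.2640831 , -0.59323115,  0.20458535]), 'eef_rot': array([-3.13977072e+00,  4.71681214e-05,  4.18786737e-01]), 'contact_force': array([ 0.1555884 , -0.26042079,  0.28908309]), 'ft_torque': array([ 0.01800578, -0.02495889, -0.01840531]), 'gripper_width': 1.0000153324629386}
scene {'camera_matrix': array([[492.82515736,   0.        , 304.98745851],
       [  0.        , 492.82515736, 244.40728227],
       [  0.        ,   0.        ,   1.        ]]), 'xyz': array([ 1.18861864, -0.75289406,  0.65787194]), 'attitude': array([ 0.98730073, -0.01145776,  0.67948188])}
side {'camera_matrix': array([[625.06885586,   0.        , 303.60587645],
       [  0.        , 625.06885586, 243.18848928],
       [  0.        ,   0.        ,   1.        ]]), 'xyz': array([-0.02553223,  0.64470097,  1.01835005]), 'attitude': array([ 0.75379511,  0.01417904, -2.39760584])}
wrist {'camera_matrix': array([[341.67082549,   0.        , 320.81288239],
       [  0.        , 341.67082549, 234.2770226 ],
       [  0.        ,   0.        ,   1.        ]]), 'hand_eye': array([[ 8.92931885e-04,  9.66904839e-01,  2.55135720e-01,
         7.34032614e-02],
       [ 9.99999594e-01, -8.32443750e-04, -3.45061962e-04,
         8.16737587e-04],
       [-1.21255945e-04,  2.55135924e-01, -9.66905189e-01,
        -1.78571513e-01],
       [ 0.00000000e+00,  0.00000000e+00,  0.00000000e+00,
         1.00000000e+00]])}
```

View pics/scene0.png

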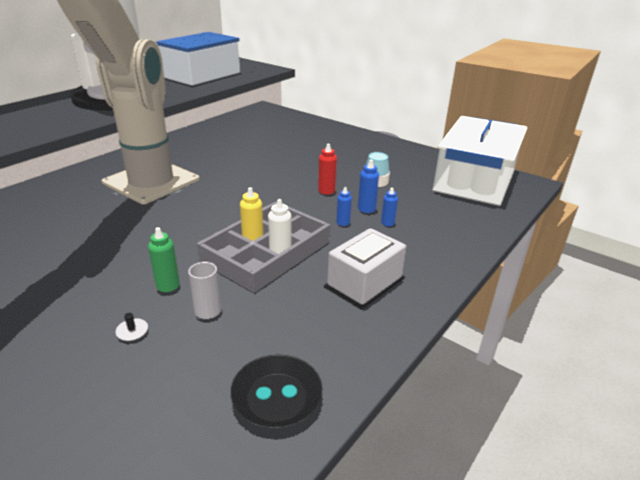

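View pics/side0.png

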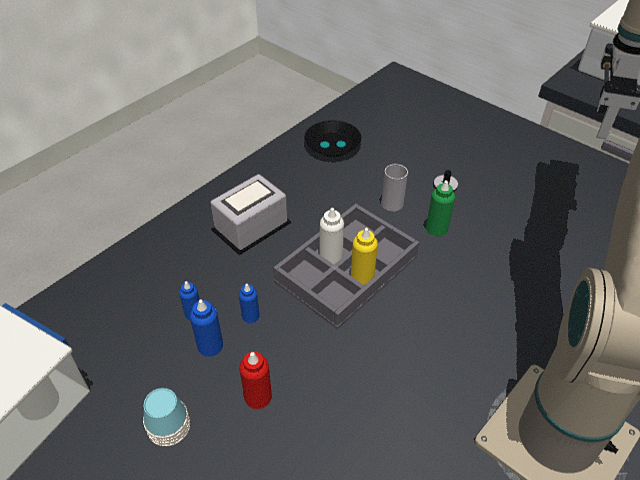

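View pics/wrist0.png

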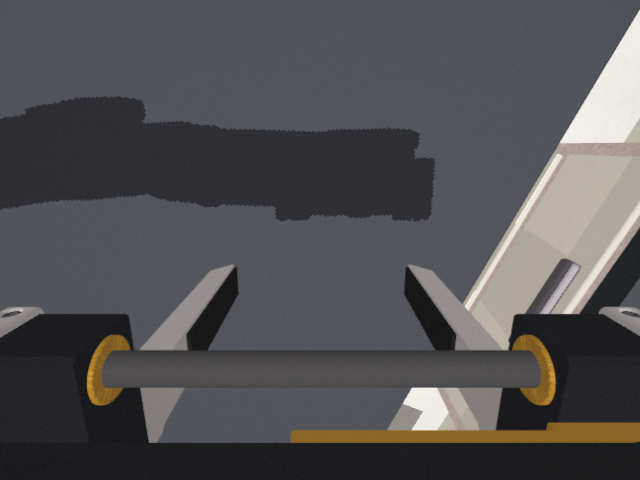

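Both fixed views agree: yellow is in the near row (scene 251,215) and white in the far row (280,228). Red, the large blue (369,187) and the cups are on the left. Green (164,262), the tin (205,290) and the lid (131,328) are on the right. Next I'll measure their positions.

```bash
cat > m.py <<'E'
from h import *
from scipy.optimize import least_squares
def fitc(P,r0=None):
    f=lambda p:np.hypot(P[:,0]-p[0],P[:,1]-p[1])-(p[2] if r0 is None else r0)
    c=P[:,:2].mean(0)
    o=least_squares(f,[*c,.025] if r0 is None else [*c],loss='soft_l1',f_scale=.001)
    return o.x
def sel(A,col):
    h=cv2.cvtColor(A[...,3:].astype(np.uint8),cv2.COLOR_RGB2HSV).astype(int)
    H,S,V=h[...,0],h[...,1],h[...,2];s=(S>140)&(V>50)
    return {'red':s&((H<8)|(H>172)),'yellow':s&(H>20)&(H<35),'green':s&(H>50)&(H<80),'blue':s&(H>105)&(H<130)}[col]
E
python3 - <<'E'
from m import *
np.set_printoptions(precision=4,suppress=True)
for n in ['scene','side']:
    A=np.load(n+'0.npy');P=A[...,:3]
    ok=(P[...,0]>.1)&(P[...,0]<1)&(abs(P[...,1])<.6)
    print(n,'table z',np.median(P[...,2][ok&(abs(P[...,2])<.02)]))
    for c in ['red','yellow','green','blue']:
        m=(sel(A,c)&ok&(P[...,2]>.01)).astype(np.uint8)
        k,L,st,_=cv2.connectedComponentsWithStats(m)
        for i in range(1,k):
            if st[i,4]<60:continue
            Q=P[L==i];zt=np.percentile(Q[:,2],99)
            B=Q[(Q[:,2]<.098*zt/.124)&(Q[:,2]>.02)]
            print(c,st[i,:4],'ztop',zt,'fit',fitc(B,) )
    # generic objects by height
    m=(ok&(P[...,2]>.012)&(P[...,2]<.3)).astype(np.uint8)
    k,L,st,_=cv2.connectedComponentsWithStats(m)
    for i in range(1,k):
        if st[i,4]<60:continue
        Q=P[L==i];print('obj',st[i],Q.min(0),Q.max(0))
E
```

```text
scene table z 0.0006624067617472251
red [319 149  17  43] ztop 0.12451925589292358 fit [0.4356 0.287  0.0243]
yellow [240 193  23  47] ztop 0.134256680626608 fit [ 0.4719 -0.0557  0.0245]
green [149 233  24  32] ztop 0.1255226637680101 fit [ 0.4408 -0.286   0.0243]
green [154 266  16  19] ztop 0.06606278530875745 fit [ 0.4417 -0.2861  0.024 ]m.py:5: RuntimeWarning: Mean of empty slice.
  c=P[:,:2].mean(0)
  ret = um.true_divide(
Traceback (most recent call last):
  File "m.py", line 6, in fitc
    o=least_squares(f,[*c,.025] if r0 is None else [*c],loss='soft_l1',f_scale=.001)
ValueError: Initial guess is outside of provided bounds
```

```bash
python3 - 2>/dev/null <<'E'
from m import *
np.set_printoptions(precision=4,suppress=True)
W=[]
for n in ['scene','side']:
    A=np.load(n+'0.npy');P=A[...,:3]
    ok=(P[...,0]>.1)&(P[...,0]<1)&(abs(P[...,1])<.6)
    print('==',n)
    for c in ['red','yellow','green','blue']:
        m=(sel(A,c)&ok&(P[...,2]>.01)).astype(np.uint8)
        k,L,st,_=cv2.connectedComponentsWithStats(m)
        for i in range(1,k):
            if st[i,4]<60:continue
            Q=P[L==i];zt=np.percentile(Q[:,2],99)
            B=Q[(Q[:,2]<.104*zt/.126)]
            if len(B)>20: print(c,st[i,:4],'ztop',zt,'fit',fitc(B),fitc(B,.025))
    m=(ok&(P[...,2]>.012)&(P[...,2]<.3)).astype(np.uint8)
    k,L,st,_=cv2.connectedComponentsWithStats(m)
    for i in range(1,k):
        if st[i,4]<60:continue
        Q=P[L==i];print('obj',st[i],Q.min(0),Q.max(0),fitc(Q))
    w=ok&(abs(P[...,2]-.0505)<.003)&(np.hypot(P[...,0]-.5,P[...,1]+.06)<.2)
    h=A[...,3:];w&=(h.max(-1)-h.min(-1)<40)
    Q=P[w];W.append(Q);print(len(Q),cv2.minAreaRect((Q[:,:2]*1000).astype(np.float32)))
np.save('walls.npy',np.concatenate(W))
E
```

```text
== scene
red [319 149  17  43] ztop 0.12451925589292358 fit [0.4355 0.2871 0.0244] [0.435  0.2876]
yellow [240 193  23  47] ztop 0.134256680626608 fit [ 0.4719 -0.0557  0.0245] [ 0.4714 -0.0553]
green [149 233  24  32] ztop 0.1255226637680101 fit [ 0.4407 -0.2857  0.0245] [ 0.4402 -0.2853]
green [154 266  16  19] ztop 0.06606278530875745 fit [ 0.4425 -0.2872  0.0227] [ 0.441  -0.2851]
blue [446 149  56  19] ztop 0.14113291879765333 fit [  3.4404 -13.5352  14.2828] [0.7747 0.4808]
blue [358 165  21  46] ztop 0.12424397919981447 fit [0.5841 0.2717 0.0239] [0.5833 0.2728]
blue [337 191  14  32] ztop 0.0883035103825027 fit [0.5774 0.1695 0.0169] [0.5712 0.1764]
blue [382 191  15  33] ztop 0.08820864698773923 fit [0.6679 0.2433 0.0168] [0.6623 0.2509]
obj [ 433  130   85   73 4165] [0.6486 0.4716 0.012 ] [0.8634 0.6    0.1719] [0.269  2.9718 2.5151]
obj [318 144  18  48 706] [0.4134 0.2576 0.0122] [0.4626 0.3055 0.1426] [0.4365 0.2854 0.0222]
obj [ 357  152   32   58 1198] [0.486  0.2415 0.0123] [0.6108 0.4605 0.1424] [0.5461 0.3327 0.0909]
obj [336 187  15  36 410] [0.5612 0.149  0.0122]
[... 1785 characters left out ...]
 274  204  145  122 7786] [ 0.4191 -0.1864  0.012 ] [0.6033 0.0823 0.1537] [ 0.5135 -0.0905  0.0922]
obj [ 179  282   44   72 1734] [0.5564 0.2277 0.012 ] [0.6812 0.2999 0.146 ] [0.6095 0.259  0.0501]
obj [239 284  20  37 569] [0.5555 0.155  0.0121] [0.5925 0.1911 0.1016] [0.5726 0.1743 0.0134]
obj [   0  303   88  137 7114] [0.6435 0.4796 0.012 ] [0.842  0.6    0.1465] [0.7116 0.5463 0.0539]
obj [ 239  352   33   55 1371] [0.4084 0.2659 0.0122] [0.4597 0.3151 0.1444] [0.43   0.2928 0.0188]
obj [ 143  388   46   56 1938] [0.473  0.3972 0.0121] [0.5406 0.4727 0.0855] [0.5044 0.4373 0.026 ]
1072 ((511.0875244140625, -51.267333984375), (264.6611022949219, 179.36363220214844), 89.01432800292969)
```

Height, radius and caddy size all match the listing. Caddy centre is about (0.513, -0.053), yaw about -0.01. First I move around and above the caddy and look with the wrist camera.

servo_tool([
  [8,14,5,0,0,-0.05],
  [15,28,6,0,0,-0.07],
  [16,30,6,0,0,-0.1],
  [16,30,6,0,0,-0.1],
  [16,30,6,0,0,-0.1],
  [16,30,6,0,0,0],
  [16,30,6,0,0,0],
  [16,30,6,0,0,0],
  [16,30,6,0,0,0],
  [16,30,6,0,0,0],
  [16,30,6,0,0,0],
  [16,30,6,0,0,0],
], hand=-0.7, newtons=25)

```text
clock: 1.15
tcp_pos: [0.4477, -0.2501, 0.2767]
eef_rot: [-3.142, 0.0, -0.001]
contact_force: [0.7, 0.2, 0.2]
gripper_width: 0.847
```

servo_tool([
  [5,35,6,0,0,0],
  [5,35,0,0,0,0],
  [5,35,0,0,0,0],
  [0,35,0,0,0,0],
  [0,25,0,0,0,0],
  [0,10,0,0,0,0],
  [0,0,0,0,0,0],
  [0,0,0,0,0,0],
])

```text
clock: 1.82
tcp_pos: [0.4623, -0.0778, 0.2825]
eef_rot: [3.141, 0.0, -0.001]
contact_force: [0.1, -0.5, -0.6]
gripper_width: 0.853
```

Run:
```python
from m import *
np.set_printoptions(precision=4,suppress=True)
s=snap('wrist','w1.png');P=cloud(s);st=s['st'];print(st['clock'],st['tcp_pos'],st['eef_rot'],st['qpos'])
np.save('w1.npy',np.concatenate([P,s['image'].astype(float)],-1))
c=s['image'].astype(int)
w=(abs(P[...,2]-.0505)<.003)&(np.hypot(P[...,0]-.513,P[...,1]+.053)<.17)&(c.max(-1)-c.min(-1)<40)
Q=P[w];print(len(Q),cv2.minAreaRect((Q[:,:2]*1000).astype(np.float32)))
```

```text
1.8167 [ 0.4623 -0.0778  0.2825] [ 3.1406  0.     -0.0013] [ 0.0596  0.2766  0.0602  1.8959 -0.0188  0.9696 -1.444 ]
5812 ((513.4956665039062, -53.95538330078125), (261.77978515625, 177.76007080078125), 89.18846130371094)
```

View pics/w1.png

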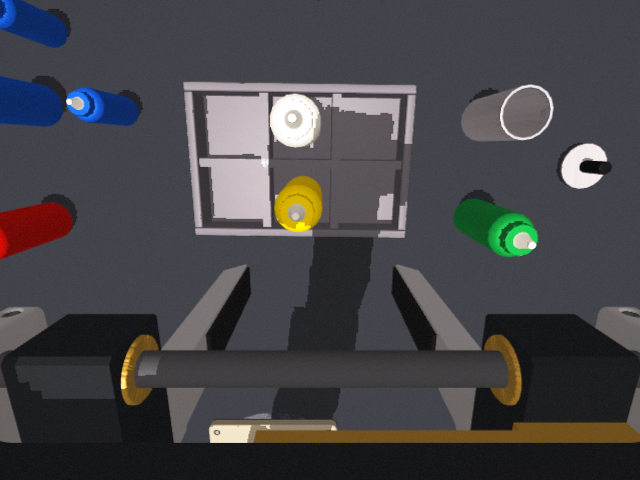

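The wrist view is clean: the caddy rectangle measures 261.8 × 177.8 mm, centre (0.5135, -0.054), yaw -0.014. The tin (525,112) and lid (585,165) are also visible. I'll measure those and the others from here.

Run:
```python
from m import *
np.set_printoptions(precision=4,suppress=True)
A=np.load('w1.npy');P=A[...,:3]
for n,(x,y) in dict(red=(.435,.288),green=(.4395,-.285),tin=(.564,-.283),lid=(.51,-.42),blue=(.584,.273),yellow=(.471,-.055),white=(.555,-.055)).items():
    w=(np.hypot(P[...,0]-x,P[...,1]-y)<.045)&(P[...,2]<.16)
    Q=P[w&(P[...,2]>.015)]
    if len(Q)<20: print(n,len(Q));continue
    zt=np.percentile(Q[:,2],99.5)
    if n=='tin':
        T=Q[Q[:,2]>.097]; print('tin rim',fitc(T),len(T))
    if n=='lid':
        T=P[w&(P[...,2]>.009)&(P[...,2]<.016)];print('disc',cv2.minEnclosingCircle((T[:,:2]*1000).astype(np.float32)),len(T),np.median(T[:,2]))
        T=Q[Q[:,2]>.02];print('knob',T.min(0),T.max(0),fitc(T,.008)); continue
    B=Q[(Q[:,2]>.02)&(Q[:,2]<.1)]
    print(n,len(Q),zt,fitc(B),fitc(B,.0265 if n=='tin' else .025))
A=np.load('side0.npy');P=A[...,:3]
Q=P[(np.hypot(P[...,0]-.564,P[...,1]+.283)<.05)&(P[...,2]>.097)&(P[...,2]<.104)];print('side rim',fitc(Q),len(Q))
```

```text
red 2536 0.10706822932370506 [0.4355 0.2883 0.0248] [0.4354 0.2885]
green 3120 0.1418725446258971 [ 0.4404 -0.2848  0.0248] [ 0.4403 -0.285 ]
tin rim [ 0.5664 -0.284   0.025 ] 509
tin 3789 0.10059304679204924 [ 0.5663 -0.2833  0.025 ] [ 0.566 -0.283]
disc ((507.97003173828125, -418.6961669921875), 29.45744514465332) 1286 0.011391526824843456
knob [ 0.5004 -0.4262  0.0202] [ 0.5163 -0.4103  0.0476] [ 0.5083 -0.42  ]
blue 2188 0.08767617257932861 [0.5834 0.2732 0.0247] [0.5835 0.2736]
yellow 2985 0.15156642715837093 [ 0.4683 -0.0541  0.0406] [ 0.471  -0.0558]
white 3352 0.15169356658576455 [ 0.5552 -0.0548  0.0415] [ 0.5597 -0.0538]
side rim [ 0.5636 -0.2829  0.0254] 63
```

servo_tool([
  [-1,12,0,0,0,0],
  [-2,28,0,0,0,0],
  [-3,36,0,0,0,0],
  [-3,36,0,0,0,0],
  [-3,36,0,0,0,0],
  [-3,36,0,0,0,0],
  [-3,36,0,0,0,0],
  [-3,36,0,0,0,0],
  [-3,36,0,0,0,0],
  [-2,36,0,0,0,0],
  [-1,26,0,0,0,0],
  [0,12,0,0,0,0],
])

```text
clock: 2.87
tcp_pos: [0.4359, 0.2915, 0.2822]
eef_rot: [-3.14, -0.0, 0.0]
contact_force: [0.2, -0.5, 0.1]
gripper_width: 0.85
```

servo_tool([
  [0,0,-12,0,0,0],
  [0,0,-22,0,0,0],
  [0,0,-22,0,0,0],
  [0,0,-22,0,0,0],
  [0,0,-12,0,0,0],
  [0,0,0,0,0,0],
])

```text
clock: 3.37
tcp_pos: [0.4353, 0.2852, 0.1898]
eef_rot: [3.137, 0.004, -0.005]
contact_force: [-0.0, 0.5, 0.5]
gripper_width: 0.85
```

servo_tool([
  [0,0,-14,0,0,0],
  [0,0,-22,0,0,0],
  [0,0,-22,0,0,0],
  [0,0,-22,0,0,0],
  [0,0,-22,0,0,0],
  [0,0,-16,0,0,0],
  [0,0,-10,0,0,0],
  [0,0,0,0,0,0],
  [0,0,0,0,0,0],
])

```text
clock: 4.12
tcp_pos: [0.4363, 0.2885, 0.0649]
eef_rot: [3.141, -0.001, -0.003]
contact_force: [0.4, -0.8, 0.2]
gripper_width: 0.851
```

servo_tool([
  [0,0,0,0,0,0],
  [0,0,0,0,0,0],
  [0,0,0,0,0,0],
  [0,0,0,0,0,0],
  [0,0,0,0,0,0],
  [0,0,0,0,0,0],
], hand=1, newtons=25)

```text
clock: 4.62
tcp_pos: [0.4356, 0.2893, 0.0649]
eef_rot: [-3.141, -0.001, -0.001]
contact_force: [-0.1, 0.2, 4.2]
gripper_width: 0.53
```

servo_tool([
  [0,0,10,0,0,0],
  [0,0,20,0,0,0],
  [0,0,25,0,0,0],
  [0,0,25,0,0,0],
  [1,-8,10,0,0,0],
  [3,-20,0,0,0,0],
  [4,-28,0,0,0,0],
  [4,-28,0,0,0,0],
  [4,-28,0,0,0,0],
  [4,-28,0,0,0,0],
  [4,-28,0,0,0,0],
  [4,-28,0,0,0,0],
])

```text
clock: 5.62
tcp_pos: [0.4626, 0.091, 0.1542]
eef_rot: [3.141, 0.001, -0.001]
contact_force: [0.1, -0.3, -1.6]
gripper_width: 0.53
```

servo_tool([
  [4,-28,0,0,0,0],
  [3,-20,0,0,0,0],
  [2,-10,0,0,0,0],
  [0,-5,0,0,0,0],
  [0,0,0,0,0,0],
  [0,0,0,0,0,0],
  [0,0,0,0,0,0],
])

```text
clock: 6.2
tcp_pos: [0.4721, 0.0319, 0.1544]
eef_rot: [-3.141, 0.0, 0.001]
contact_force: [-0.4, 0.2, -2.9]
gripper_width: 0.527
```

```bash
python3 -c "
from h import *
s=snap('side','s1.png');print(s['st']['tcp_pos'],s['st']['eef_rot'],s['st']['contact_force'])"
```

```text
[0.47209657 0.03186966 0.15443751] [-3.14076757e+00  2.06221280e-04  1.29963667e-03] [-0.42158584  0.24107875 -2.89278683]
```

View pics/s1.png

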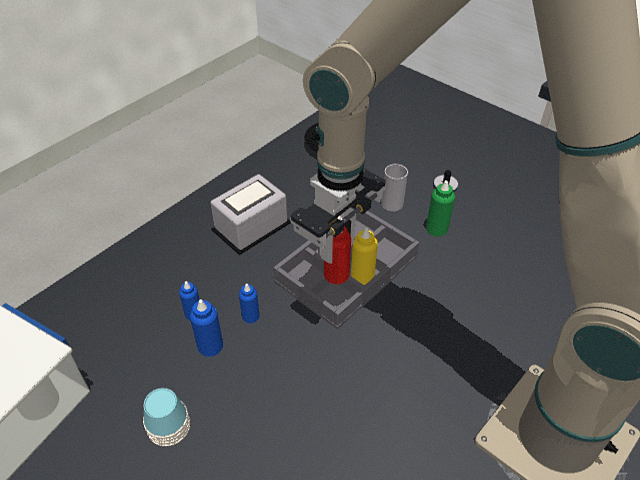

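Red hangs upright over the left near compartment (338,255), clear of yellow. Now I lower it.

servo_tool([
  [0,0,-10,0,0,0],
  [0,-1,-18,0,0,0],
  [0,0,-18,0,0,0],
  [0,0,-15,0,0,0],
  [0,0,-9,0,0,0],
  [0,0,-4,0,0,0],
  [0,0,-2,0,0,0],
  [0,0,-2,0,0,0],
  [0,0,0,0,0,0],
])

```text
clock: 7.0
tcp_pos: [0.4727, 0.0294, 0.0768]
eef_rot: [-3.141, -0.001, -0.001]
contact_force: [1.5, 0.5, -2.1]
gripper_width: 0.528
```

servo_tool([
  [0,0,-1,0,0,0],
  [0,0,-1,0,0,0],
  [0,0,0,0,0,0],
])

```text
clock: 7.25
tcp_pos: [0.4729, 0.0292, 0.0749]
eef_rot: [-3.141, -0.001, -0.001]
contact_force: [-0.7, -0.3, 0.0]
gripper_width: 0.53
```

servo_tool([
  [0,0,0,0,0,0],
  [0,0,0,0,0,0],
  [0,0,0,0,0,0],
  [0,0,0,0,0,0],
], hand=-0.36)

```text
clock: 7.58
tcp_pos: [0.4725, 0.0292, 0.0746]
eef_rot: [-3.142, -0.0, -0.001]
contact_force: [-0.3, 0.2, 0.0]
gripper_width: 0.68
```

servo_tool([
  [0,0,6,0,0,0],
  [0,0,15,0,0,0],
  [0,0,25,0,0,0],
  [0,0,25,0,0,0],
  [0,0,25,0,0,0],
  [0,0,25,0,0,0],
  [2,10,10,0,0,0],
  [8,18,0,0,0,0],
  [12,26,0,0,0,0],
  [13,28,0,0,0,0],
  [13,28,0,0,0,0],
  [13,28,0,0,0,0],
])

```text
clock: 8.58
tcp_pos: [0.5337, 0.1684, 0.2061]
eef_rot: [-3.142, -0.0, -0.001]
contact_force: [1.1, -0.3, 0.4]
gripper_width: 0.682
```

servo_tool([
  [13,28,0,0,0,0],
  [13,28,0,0,0,0],
  [12,26,0,0,0,0],
  [8,16,0,0,0,0],
  [4,7,0,0,0,0],
  [0,0,0,0,0,0],
  [0,0,0,0,0,0],
  [0,0,0,0,0,0],
], hand=-0.7)

```text
clock: 9.25
tcp_pos: [0.5831, 0.2701, 0.2055]
eef_rot: [3.14, 0.001, -0.003]
contact_force: [0.7, -0.0, 1.1]
gripper_width: 0.849
```

Run:
```python
from m import *
np.set_printoptions(precision=4,suppress=True)
for n in ['wrist','scene']:
    s=snap(n,n+'2.png');P=cloud(s);print(s['st']['tcp_pos'])
    A=np.concatenate([P,s['image'].astype(float)],-1)
    w=sel(A,'blue')&(np.hypot(P[...,0]-.5836,P[...,1]-.2733)<.045)&(P[...,2]<.1)&(P[...,2]>.02)
    print(n,w.sum(),fitc(P[w]),fitc(P[w],.025))
    w=sel(A,'red')&(np.hypot(P[...,0]-.4727,P[...,1]-.0306)<.06)&(P[...,2]<.113)&(P[...,2]>.03)
    print('red',w.sum(),fitc(P[w]),fitc(P[w],.025))
```

```text
[0.5831 0.2701 0.2055]
wrist 529 [0.584  0.2732 0.0247] [0.5836 0.2732]
red 1090 [0.473  0.0279 0.0252] [0.5151 0.0485]
[0.5832 0.2701 0.2057]
scene 466 [0.5841 0.2716 0.0237] [0.5832 0.2729]
red 173 [0.4741 0.0269 0.0239] [0.473  0.0279]
```

View pics/wrist2.png

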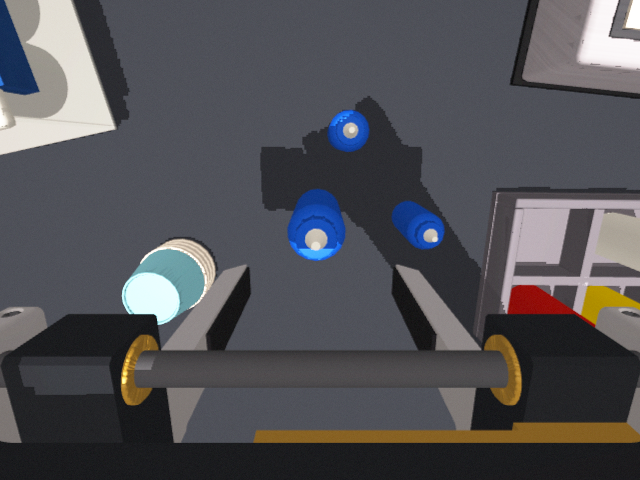

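View pics/scene2.png

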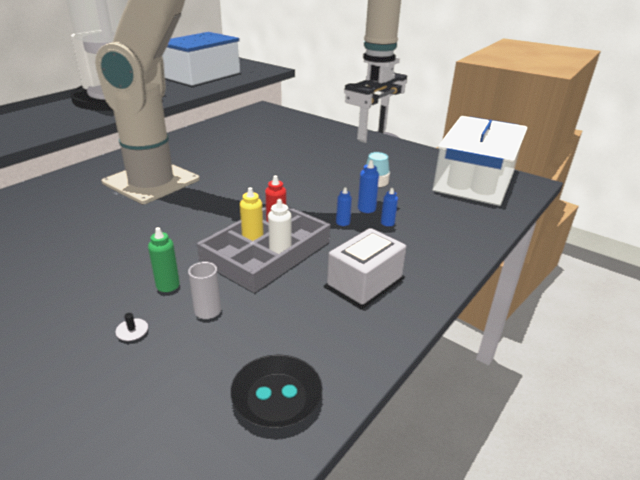

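Red stands upright in its compartment (scene 276,196), measured at (0.473, 0.028). The large blue is under the gripper at (0.5837, 0.273). Now I descend and grip it.

servo_tool([
  [0,3,-12,0,0,0],
  [0,0,-22,0,0,0],
  [0,0,-24,0,0,0],
  [0,0,-24,0,0,0],
  [0,0,-22,0,0,0],
  [0,0,-20,0,0,0],
  [0,0,-12,0,0,0],
  [0,0,-5,0,0,0],
  [0,0,0,0,0,0],
  [0,0,0,0,0,0],
])

```text
clock: 10.18
tcp_pos: [0.5838, 0.2753, 0.065]
eef_rot: [-3.141, -0.001, -0.001]
contact_force: [-0.4, -1.0, 0.3]
gripper_width: 0.852
```

servo_tool([
  [0,0,0,0,0,0],
  [0,0,0,0,0,0],
  [0,0,0,0,0,0],
  [0,0,0,0,0,0],
  [0,0,0,0,0,0],
  [0,0,0,0,0,0],
], hand=1)

```text
clock: 10.68
tcp_pos: [0.5836, 0.2751, 0.0649]
eef_rot: [-3.142, -0.001, -0.001]
contact_force: [-0.0, 0.2, 1.7]
gripper_width: 0.532
```

servo_tool([
  [0,0,10,0,0,0],
  [0,0,20,0,0,0],
  [0,0,25,0,0,0],
  [0,0,25,0,0,0],
  [0,0,25,0,0,0],
  [0,0,25,0,0,0],
  [0,0,25,0,0,0],
  [0,0,20,0,0,0],
  [0,0,10,0,0,0],
  [0,0,0,0,0,0],
])

```text
clock: 11.52
tcp_pos: [0.5845, 0.2759, 0.2522]
eef_rot: [-3.139, -0.004, -0.001]
contact_force: [0.3, 0.9, -1.3]
gripper_width: 0.529
```

servo_tool([
  [-3,-10,0,0,0,0],
  [-6,-20,0,0,0,0],
  [-8,-30,0,0,0,0],
  [-9,-33,0,0,0,0],
  [-9,-33,0,0,0,0],
  [-9,-33,0,0,0,0],
  [-9,-33,0,0,0,0],
  [-9,-33,0,0,0,0],
  [-9,-33,0,0,0,0],
  [-9,-33,0,0,0,0],
  [-9,-33,0,0,0,0],
  [-9,-33,0,0,0,0],
])

```text
clock: 12.52
tcp_pos: [0.4825, -0.0838, 0.2478]
eef_rot: [-3.141, 0.004, -0.002]
contact_force: [0.8, 0.0, -1.1]
gripper_width: 0.528
```

servo_tool([
  [-8,-29,0,0,0,0],
  [-5,-17,0,0,0,0],
  [-2,-8,0,0,0,0],
  [0,-2,0,0,0,0],
  [0,0,0,0,0,0],
  [0,0,0,0,0,0],
  [0,0,0,0,0,0],
])

```text
clock: 13.1
tcp_pos: [0.4708, -0.136, 0.2492]
eef_rot: [-3.141, 0.0, 0.002]
contact_force: [0.0, 0.7, -2.2]
gripper_width: 0.529
```

servo_tool([
  [0,0,-12,0,0,0],
  [0,0,-24,0,0,0],
  [0,0,-26,0,0,0],
  [0,0,-24,0,0,0],
  [0,0,-12,0,0,0],
  [0,0,0,0,0,0],
  [0,0,0,0,0,0],
])

```text
clock: 13.68
tcp_pos: [0.4705, -0.1367, 0.1512]
eef_rot: [-3.141, 0.001, 0.001]
contact_force: [0.1, 0.1, -2.0]
gripper_width: 0.526
```

servo_tool([
  [0,-1,-10,0,0,0],
  [0,0,-18,0,0,0],
  [0,0,-18,0,0,0],
  [0,0,-14,0,0,0],
  [0,0,-7,0,0,0],
  [0,0,-3,0,0,0],
  [0,0,-2,0,0,0],
  [0,0,-2,0,0,0],
  [0,0,-2,0,0,0],
  [0,0,0,0,0,0],
  [0,0,0,0,0,0],
])

```text
clock: 14.6
tcp_pos: [0.4706, -0.1389, 0.0758]
eef_rot: [3.141, -0.001, -0.001]
contact_force: [-0.7, -0.0, -2.8]
gripper_width: 0.53
```

servo_tool([
  [0,0,0,0,0,0],
  [0,0,0,0,0,0],
  [0,0,0,0,0,0],
  [0,0,0,0,0,0],
], hand=-0.36)

```text
clock: 14.93
tcp_pos: [0.4706, -0.1389, 0.0757]
eef_rot: [3.141, -0.001, -0.001]
contact_force: [-0.2, 0.1, -0.8]
gripper_width: 0.676
```

servo_tool([
  [0,0,6,0,0,0],
  [0,0,15,0,0,0],
  [0,0,25,0,0,0],
  [0,0,25,0,0,0],
  [0,0,25,0,0,0],
  [0,0,25,0,0,0],
  [-1,-10,10,0,0,0],
  [-4,-20,0,0,0,0],
  [-6,-27,0,0,0,0],
  [-6,-27,0,0,0,0],
  [-6,-27,0,0,0,0],
  [-5,-24,0,0,0,0],
])

```text
clock: 15.93
tcp_pos: [0.4416, -0.2756, 0.2071]
eef_rot: [3.141, -0.0, -0.002]
contact_force: [-0.1, -0.5, 0.6]
gripper_width: 0.681
```

servo_tool([
  [-2,-10,0,0,0,0],
  [0,-3,0,0,0,0],
  [0,0,0,0,0,0],
  [0,0,0,0,0,0],
  [0,0,0,0,0,0],
], hand=-0.7)

```text
clock: 16.35
tcp_pos: [0.441, -0.2849, 0.2065]
eef_rot: [-3.141, -0.0, 0.001]
contact_force: [0.6, -0.6, 0.4]
gripper_width: 0.85
```

```bash
cat > chk.py <<'E'
from m import *
np.set_printoptions(precision=4,suppress=True)
import sys
tag=sys.argv[1]
exp=dict(red=[(.473,.029)],blue=[(.47,-.1374),(.5836,.2733)],green=[(.5567,.0294),(.4403,-.285)],yellow=[(.471,-.055)])
for n in sys.argv[2:]:
    s=snap(n,n+tag+'.png');P=cloud(s);print(n,s['st']['clock'],s['st']['tcp_pos'])
    A=np.concatenate([P,s['image'].astype(float)],-1);np.save(n+tag+'.npy',A)
    for c,L in exp.items():
        for x,y in L:
            w=sel(A,c)&(np.hypot(P[...,0]-x,P[...,1]-y)<.045)&(P[...,2]<.15)&(P[...,2]>.055)
            if w.sum()<60: continue
            Q=P[w]; zt=np.percentile(Q[:,2],98); B=Q[Q[:,2]<.108]; 
            if len(B)<40: continue
            print(' ',c,len(B),'capz',zt,'body',fitc(B))
E
python3 chk.py 3 wrist side
```

```text
wrist 16.35 [ 0.441  -0.2849  0.2065]
  red 114 capz 0.07233502762899446 body [ 103.2069 -116.1734  155.079 ]
  blue 1269 capz 0.13381467640156447 body [ 0.4708 -0.1404  0.0248]
  green 843 capz 0.12444250770917774 body [ 0.4413 -0.2849  0.0234]
  yellow 2127 capz 0.13405960476239503 body [ 0.4715 -0.055   0.0248]
side 16.4 [ 0.441  -0.285   0.2065]
  red 436 capz 0.13488826386759165 body [0.4716 0.0295 0.0243]
  blue 419 capz 0.13472363305298518 body [ 0.4694 -0.1396  0.0247]
  green 449 capz 0.12435222718698542 body [ 0.4383 -0.2831  0.0238]
  yellow 418 capz 0.13485326596235347 body [ 0.4702 -0.0539  0.0245]
```

View pics/wrist3.png

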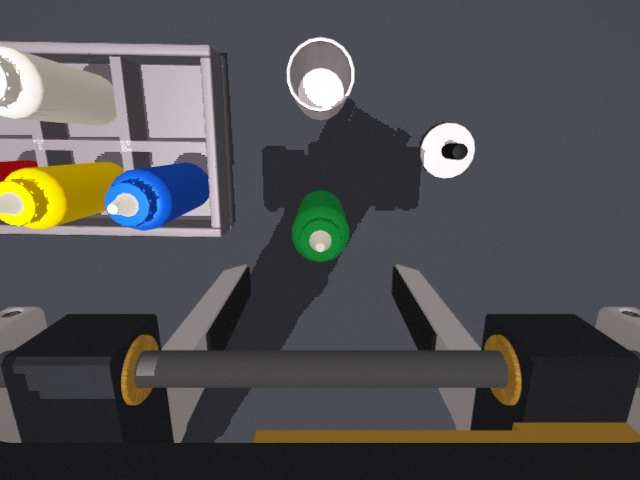

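View pics/side3.png

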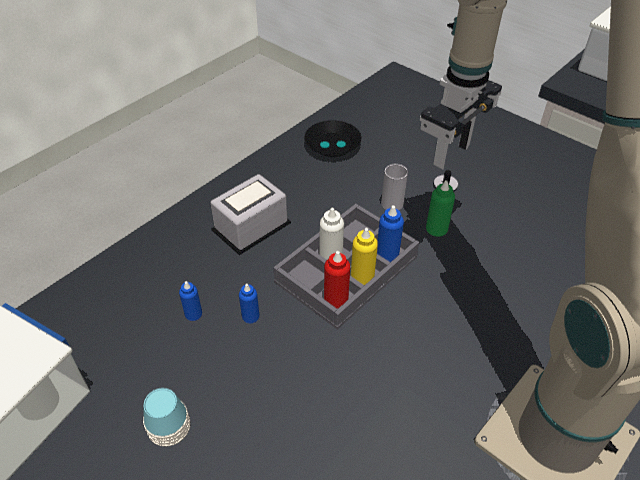

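Blue stands upright in the right near compartment (side 390,240; cap height 0.134, as expected), and red is still good. Green is centred under the gripper at (0.441, -0.285).

servo_tool([
  [0,0,-12,0,0,0],
  [0,0,-22,0,0,0],
  [0,0,-24,0,0,0],
  [0,0,-24,0,0,0],
  [0,0,-22,0,0,0],
  [0,0,-20,0,0,0],
  [0,0,-12,0,0,0],
  [0,0,-5,0,0,0],
  [0,0,0,0,0,0],
  [0,0,0,0,0,0],
])

```text
clock: 17.28
tcp_pos: [0.4409, -0.2866, 0.0658]
eef_rot: [3.141, -0.0, -0.0]
contact_force: [0.7, 1.3, 0.1]
gripper_width: 0.853
```

servo_tool([
  [0,0,0,0,0,0],
  [0,0,0,0,0,0],
  [0,0,0,0,0,0],
  [0,0,0,0,0,0],
  [0,0,0,0,0,0],
  [0,0,0,0,0,0],
], hand=1)

```text
clock: 17.78
tcp_pos: [0.4406, -0.2867, 0.0658]
eef_rot: [-3.142, -0.0, -0.001]
contact_force: [-0.0, 0.5, 2.7]
gripper_width: 0.532
```

servo_tool([
  [0,0,10,0,0,0],
  [0,0,20,0,0,0],
  [0,0,25,0,0,0],
  [0,0,25,0,0,0],
  [0,0,25,0,0,0],
  [0,0,25,0,0,0],
  [0,0,25,0,0,0],
  [0,0,20,0,0,0],
  [0,0,10,0,0,0],
  [0,0,0,0,0,0],
])

```text
clock: 18.62
tcp_pos: [0.4414, -0.2876, 0.2529]
eef_rot: [3.139, -0.004, -0.001]
contact_force: [0.0, -0.4, -2.8]
gripper_width: 0.529
```

servo_tool([
  [4,10,0,0,0,0],
  [8,22,0,0,0,0],
  [11,30,0,0,0,0],
  [12,33,0,0,0,0],
  [12,33,0,0,0,0],
  [12,33,0,0,0,0],
  [12,33,0,0,0,0],
  [12,33,0,0,0,0],
  [12,33,0,0,0,0],
  [11,28,0,0,0,0],
  [7,19,0,0,0,0],
  [3,9,0,0,0,0],
])

```text
clock: 19.62
tcp_pos: [0.5557, 0.0343, 0.2484]
eef_rot: [-3.139, 0.003, 0.005]
contact_force: [0.1, 1.3, -2.4]
gripper_width: 0.533
```

servo_tool([
  [0,0,0,0,0,0],
  [0,0,0,0,0,0],
  [0,0,-12,0,0,0],
  [0,0,-24,0,0,0],
  [0,0,-26,0,0,0],
  [0,0,-24,0,0,0],
  [0,0,-12,0,0,0],
  [0,0,0,0,0,0],
  [0,0,0,0,0,0],
  [0,0,0,0,0,0],
])

```text
clock: 20.45
tcp_pos: [0.5569, 0.0279, 0.1533]
eef_rot: [3.141, -0.001, -0.003]
contact_force: [0.2, -0.1, -2.1]
gripper_width: 0.534
```

servo_tool([
  [0,1,-10,0,0,0],
  [0,0,-18,0,0,0],
  [0,0,-18,0,0,0],
  [0,0,-14,0,0,0],
  [0,0,-9,0,0,0],
  [0,0,-3,0,0,0],
  [0,0,-2,0,0,0],
  [0,0,-2,0,0,0],
  [0,0,-2,0,0,0],
  [0,0,0,0,0,0],
  [0,0,0,0,0,0],
])

```text
clock: 21.37
tcp_pos: [0.5573, 0.0307, 0.0753]
eef_rot: [-3.141, -0.002, -0.001]
contact_force: [0.5, 1.7, 1.9]
gripper_width: 0.53
```

servo_tool([
  [0,0,0,0,0,0],
  [0,0,0,0,0,0],
  [0,0,0,0,0,0],
  [0,0,0,0,0,0],
], hand=-0.36)

```text
clock: 21.7
tcp_pos: [0.5562, 0.0298, 0.0745]
eef_rot: [3.141, 0.0, -0.001]
contact_force: [-1.0, -0.6, -0.2]
gripper_width: 0.68
```

servo_tool([
  [0,0,6,0,0,0],
  [0,0,15,0,0,0],
  [0,0,25,0,0,0],
  [0,0,25,0,0,0],
  [0,0,25,0,0,0],
  [0,0,25,0,0,0],
  [0,0,20,0,0,0],
  [0,-14,0,0,0,0],
  [0,-24,0,0,0,0],
  [0,-31,0,0,0,0],
  [1,-34,0,0,0,0],
  [1,-34,0,0,0,0],
])

```text
clock: 22.7
tcp_pos: [0.5582, -0.1079, 0.2161]
eef_rot: [3.141, -0.0, -0.0]
contact_force: [0.2, -0.5, 0.2]
gripper_width: 0.681
```

servo_tool([
  [1,-34,0,0,0,0],
  [1,-34,0,0,0,0],
  [1,-34,0,0,0,0],
  [1,-32,0,0,0,0],
  [1,-24,0,0,0,0],
  [1,-13,0,0,0,0],
  [0,-5,0,0,0,0],
  [0,0,0,0,0,0],
  [0,0,0,0,0,0],
  [0,0,0,0,0,0],
  [0,0,0,0,0,0],
], hand=-0.7)

```text
clock: 23.62
tcp_pos: [0.5649, -0.2806, 0.2157]
eef_rot: [-3.141, -0.0, 0.002]
contact_force: [-0.1, 0.5, -0.0]
gripper_width: 0.847
```

```bash
python3 chk.py 4 wrist side
python3 - <<'E'
from m import *
A=np.load('wrist4.npy');P=A[...,:3]
w=(np.hypot(P[...,0]-.565,P[...,1]+.2835)<.05)
T=P[w&(P[...,2]>.096)&(P[...,2]<.105)];print('rim',len(T),fitc(T))
E
```

```text
wrist 23.6167 [ 0.5649 -0.2806  0.2157]
  red 1343 capz 0.10415036504882064 body [0.473  0.028  0.0247]
  blue 832 capz 0.13256644623005012 body [ 0.4712 -0.1405  0.0243]
  green 1139 capz 0.09806817898046982 body [0.5568 0.0309 0.0246]
  yellow 1420 capz 0.1201658037958965 body [ 0.4715 -0.055   0.0247]
side 23.6667 [ 0.5648 -0.281   0.2157]
  red 440 capz 0.13482401367622296 body [0.4716 0.0294 0.0244]
  blue 416 capz 0.13421519814750352 body [ 0.4694 -0.1396  0.0246]
  green 421 capz 0.13454997492054344 body [0.5556 0.0321 0.0244]
  yellow 422 capz 0.13457447166815917 body [ 0.4702 -0.0538  0.0245]
rim 546 [ 0.56683851 -0.28483162  0.02485376]
```

View pics/wrist4.png

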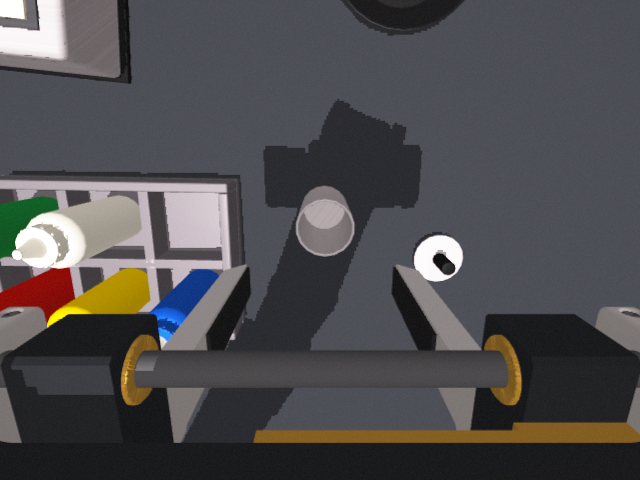

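View pics/side4.png

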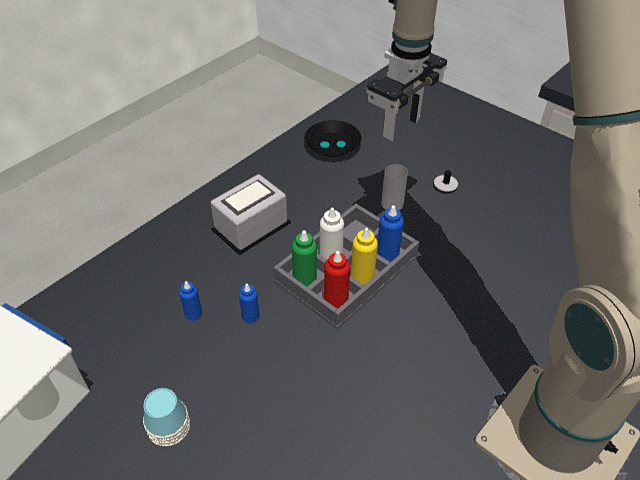

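Green stands at (0.557, 0.031), upright (side 304,258). The tin rim (325,228) is at about (0.566, -0.2845). Next, the tin.

servo_tool([
  [1,-3,-12,0,0,0],
  [0,0,-22,0,0,0],
  [0,0,-25,0,0,0],
  [0,0,-25,0,0,0],
  [0,0,-24,0,0,0],
  [0,0,-22,0,0,0],
  [0,0,-15,0,0,0],
  [0,0,-6,0,0,0],
  [0,0,0,0,0,0],
  [0,0,0,0,0,0],
  [0,0,0,0,0,0],
])

```text
clock: 24.63
tcp_pos: [0.5662, -0.2862, 0.0655]
eef_rot: [3.141, -0.002, -0.001]
contact_force: [0.3, 0.7, -0.0]
gripper_width: 0.852
```

servo_tool([
  [0,0,0,0,0,0],
  [0,0,0,0,0,0],
  [0,0,0,0,0,0],
  [0,0,0,0,0,0],
  [0,0,0,0,0,0],
  [0,0,0,0,0,0],
], hand=1)

```text
clock: 25.13
tcp_pos: [0.5657, -0.2858, 0.0648]
eef_rot: [3.142, -0.001, -0.001]
contact_force: [-0.3, 1.5, 1.8]
gripper_width: 0.548
```

servo_tool([
  [0,0,10,0,0,0],
  [0,0,20,0,0,0],
  [0,0,25,0,0,0],
  [0,0,22,0,0,0],
  [0,0,12,0,0,0],
  [0,0,0,0,0,0],
])

```text
clock: 25.63
tcp_pos: [0.5672, -0.2868, 0.1567]
eef_rot: [3.139, -0.005, -0.001]
contact_force: [0.3, -0.4, -0.6]
gripper_width: 0.546
```

servo_tool([
  [-1,10,0,0,0,0],
  [-2,22,0,0,0,0],
  [-3,28,0,0,0,0],
  [-3,30,0,0,0,0],
  [-2,28,0,0,0,0],
  [-1,18,0,0,0,0],
  [0,9,0,0,0,0],
  [0,2,0,0,0,0],
  [0,0,0,0,0,0],
  [0,0,0,0,0,0],
  [0,0,0,0,0,0],
  [0,0,0,0,0,0],
])

```text
clock: 26.63
tcp_pos: [0.5532, -0.1405, 0.1533]
eef_rot: [3.141, 0.0, -0.004]
contact_force: [0.4, -0.5, -0.3]
gripper_width: 0.542
```

```bash
python3 chk.py 5 scene
```

```text
scene 26.6333 [ 0.5532 -0.1405  0.1533]
  red 131 capz 0.134876835512092 body [0.4737 0.0271 0.0242]
  blue 434 capz 0.1343136738955396 body [ 0.4716 -0.1413  0.0244]
  green 128 capz 0.13521971919582976 body [0.5568 0.0309 0.0248]
```

View pics/scene5.png

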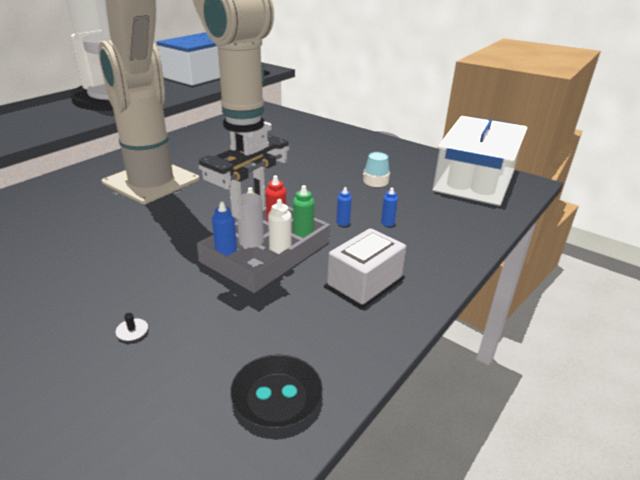

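Run:
```python
from m import *
np.set_printoptions(precision=4,suppress=True)
A=np.load('scene5.npy');P=A[...,:3]
w=(np.hypot(P[...,0]-.5535,P[...,1]+.1405)<.045)
for lo,hi in [(.05,.07),(.07,.09),(.09,.11),(.11,.13),(.13,.15)]:
    T=P[w&(P[...,2]>lo)&(P[...,2]<hi)]; print(lo,len(T), fitc(T) if len(T)>20 else '')
img=A[190:290,190:340,3:].astype(np.uint8)
cv2.imwrite('pics/c5.png',cv2.resize(img[:,:,::-1],None,fx=5,fy=5,interpolation=cv2.INTER_CUBIC))
```

```text
0.05 35 [ 0.5535 -0.1398  0.0431]
0.07 7 
0.09 199 [ 0.5545 -0.1413  0.0258]
0.11 209 [ 0.5546 -0.1414  0.0258]
0.13 211 [ 0.5542 -0.141   0.0263]
```

View pics/c5.png

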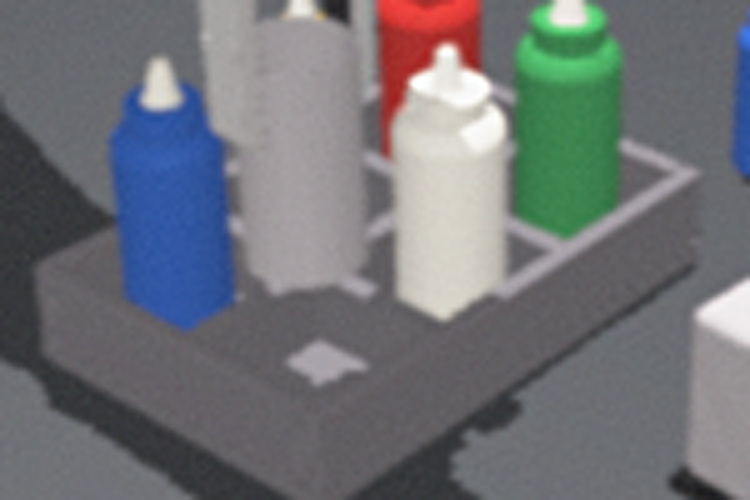

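The tin is held upright over the right far compartment, bottom at about 0.09, centre (0.554, -0.141). I lower it with +2 mm in y.

servo_tool([
  [0,2,-10,0,0,0],
  [0,0,-18,0,0,0],
  [0,0,-18,0,0,0],
  [0,0,-14,0,0,0],
  [0,0,-9,0,0,0],
  [0,0,-3,0,0,0],
  [0,0,-2,0,0,0],
  [0,0,-2,0,0,0],
  [0,0,-1,0,0,0],
  [0,0,0,0,0,0],
  [0,0,0,0,0,0],
])

```text
clock: 27.6
tcp_pos: [0.5538, -0.1369, 0.077]
eef_rot: [3.141, -0.001, -0.001]
contact_force: [0.0, 0.0, -1.7]
gripper_width: 0.548
```

servo_tool([
  [0,0,-1,0,0,0],
  [0,0,-1,0,0,0],
  [0,0,0,0,0,0],
  [0,0,0,0,0,0],
])

```text
clock: 27.93
tcp_pos: [0.5537, -0.1368, 0.0747]
eef_rot: [3.141, -0.001, -0.001]
contact_force: [-0.3, 0.6, 0.5]
gripper_width: 0.554
```

servo_tool([
  [0,0,0,0,0,0],
  [0,0,0,0,0,0],
  [0,0,0,0,0,0],
  [0,0,0,0,0,0],
], hand=-0.36)

```text
clock: 28.27
tcp_pos: [0.5533, -0.1369, 0.0745]
eef_rot: [3.142, 0.0, -0.001]
contact_force: [-0.7, 0.1, -0.4]
gripper_width: 0.681
```

servo_tool([
  [0,0,6,0,0,0],
  [0,0,15,0,0,0],
  [0,0,25,0,0,0],
  [0,0,25,0,0,0],
  [0,0,25,0,0,0],
  [0,0,25,0,0,0],
  [0,-10,10,0,0,0],
  [-3,-22,0,0,0,0],
  [-5,-32,0,0,0,0],
  [-6,-36,0,0,0,0],
  [-6,-36,0,0,0,0],
  [-6,-36,0,0,0,0],
])

```text
clock: 29.27
tcp_pos: [0.5269, -0.3103, 0.2062]
eef_rot: [3.141, -0.0, -0.001]
contact_force: [0.5, -0.3, 0.1]
gripper_width: 0.682
```

servo_tool([
  [-6,-36,0,0,0,0],
  [-6,-34,0,0,0,0],
  [-5,-24,0,0,0,0],
  [-3,-12,0,0,0,0],
  [0,-4,0,0,0,0],
  [0,0,0,0,0,0],
  [0,0,0,0,0,0],
  [0,0,0,0,0,0],
], hand=0.1)

```text
clock: 29.93
tcp_pos: [0.5087, -0.4161, 0.2056]
eef_rot: [-3.14, -0.001, 0.002]
contact_force: [-0.4, -0.5, 0.6]
gripper_width: 0.45
```

```bash
python3 chk.py 6 wrist side
python3 - <<'E'
from m import *
np.set_printoptions(precision=4,suppress=True)
for n in ['wrist6','side6']:
    A=np.load(n+'.npy');P=A[...,:3]
    w=(np.hypot(P[...,0]-.5543,P[...,1]+.1386)<.05)
    T=P[w&(P[...,2]>.106)&(P[...,2]<.115)];print('rim',len(T),np.median(T[:,2]),fitc(T))
    w=(np.hypot(P[...,0]-.508,P[...,1]+.419)<.05)
    T=P[w&(P[...,2]>.009)&(P[...,2]<.016)];print('disc',cv2.minEnclosingCircle((T[:,:2]*1000).astype(np.float32)),len(T),fitc(T))
    T=P[w&(P[...,2]>.02)&(P[...,2]<.05)];print('knob',len(T),T.min(0),T.max(0),fitc(T,.008))
E
```

```text
wrist 29.9333 [ 0.5087 -0.4161  0.2056]
  blue 2455 capz 0.12435029089353275 body [ 0.4707 -0.1405  0.0248]
side 29.9833 [ 0.5086 -0.4164  0.2057]
  red 439 capz 0.1345197243399375 body [0.4719 0.0292 0.0245]
  blue 417 capz 0.13424115193505548 body [ 0.4692 -0.1395  0.0247]
  green 416 capz 0.13453514309819684 body [0.5555 0.032  0.0245]
  yellow 426 capz 0.13520570235018695 body [ 0.4702 -0.054   0.0246]
rim 210 0.10833487009812615 [ 0.5554 -0.1329  0.0298]
disc ((508.18804931640625, -419.7298583984375), 28.852840423583984) 1806 [ 0.5073 -0.4198  0.0214]
knob 240 [ 0.5004 -0.4276  0.0203] [ 0.5162 -0.4119  0.0475] [ 0.5077 -0.4198]
rim 96 0.10819851772996403 [ 0.5521 -0.1346  0.0252]
disc ((502.9320983886719, -416.1478576660156), 29.899982452392578) 201 [ 0.5056 -0.4185  0.0211]
knob 73 [ 0.4961 -0.4233  0.0207] [ 0.5133 -0.4058  0.0491] [ 0.5064 -0.4182]
```

View pics/wrist6.png

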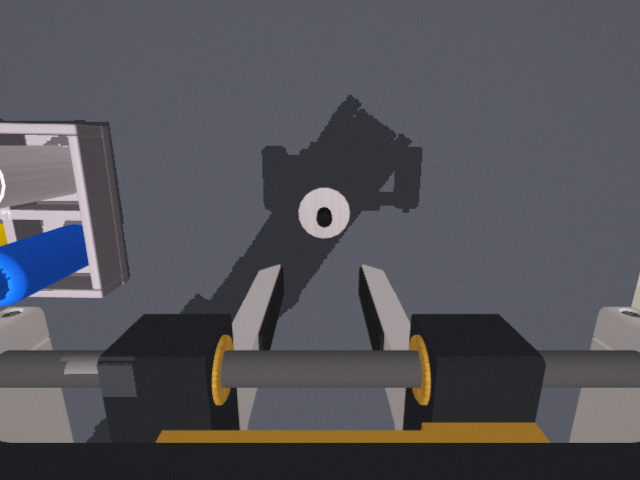

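View pics/side6.png

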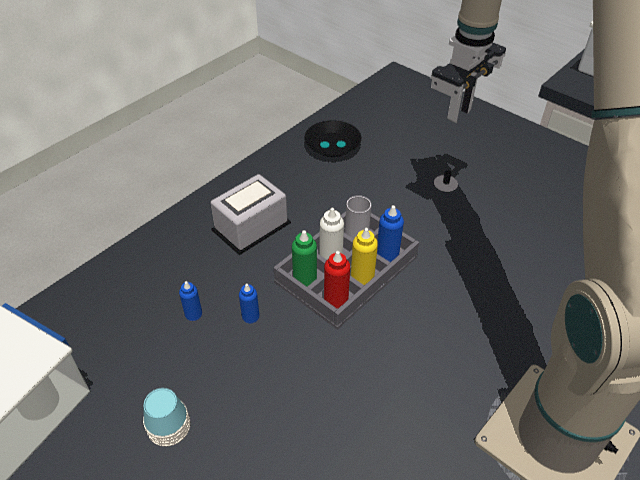

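The lid is knob up, centred between the jaws (wrist 324,213), at (0.508, -0.420). The tin stands in the right far compartment. I descend on the knob.

servo_tool([
  [-1,-3,-12,0,0,0],
  [0,0,-24,0,0,0],
  [0,0,-28,0,0,0],
  [0,0,-28,0,0,0],
  [0,0,-28,0,0,0],
  [0,0,-24,0,0,0],
  [0,0,-14,0,0,0],
  [0,0,-6,0,0,0],
  [0,0,0,0,0,0],
  [0,0,0,0,0,0],
  [0,0,0,0,0,0],
])

```text
clock: 30.95
tcp_pos: [0.5072, -0.4224, 0.0426]
eef_rot: [3.14, -0.002, -0.001]
contact_force: [0.3, 0.6, -0.5]
gripper_width: 0.452
```

servo_tool([
  [1,2,-8,0,0,0],
  [0,0,-9,0,0,0],
  [0,0,-5,0,0,0],
  [0,0,-2,0,0,0],
  [0,0,0,0,0,0],
  [0,0,0,0,0,0],
])

```text
clock: 31.45
tcp_pos: [0.5073, -0.4198, 0.0173]
eef_rot: [-3.141, 0.0, -0.001]
contact_force: [0.9, -0.4, -0.8]
gripper_width: 0.457
```

servo_tool([
  [0,0,0,0,0,0],
  [0,0,0,0,0,0],
  [0,0,0,0,0,0],
  [0,0,0,0,0,0],
  [0,0,0,0,0,0],
  [0,0,0,0,0,0],
], hand=1, newtons=20)

```text
clock: 31.95
tcp_pos: [0.5075, -0.4199, 0.0177]
eef_rot: [3.141, -0.0, -0.001]
contact_force: [0.6, 0.1, 1.2]
gripper_width: 0.164
```

servo_tool([
  [0,0,10,0,0,0],
  [0,0,20,0,0,0],
  [0,0,25,0,0,0],
  [0,0,25,0,0,0],
  [0,0,25,0,0,0],
  [0,0,25,0,0,0],
  [0,0,25,0,0,0],
  [0,0,15,0,0,0],
  [0,0,8,0,0,0],
  [0,0,0,0,0,0],
  [0,0,0,0,0,0],
])

```text
clock: 32.87
tcp_pos: [0.5071, -0.4196, 0.1953]
eef_rot: [-3.141, 0.0, -0.001]
contact_force: [-0.9, 0.1, -1.3]
gripper_width: 0.165
```

```bash
python3 chk.py 7 wrist scene
python3 - <<'E'
from m import *
np.set_printoptions(precision=4,suppress=True)
for n in ['wrist7','scene7']:
    A=np.load(n+'.npy');P=A[...,:3]
    w=(np.hypot(P[...,0]-.5543,P[...,1]+.1386)<.06)
    T=P[w&(P[...,2]>.105)&(P[...,2]<.115)];
    if len(T)>10: print('rim',len(T),np.median(T[:,2]),fitc(T))
    T=P[w&(P[...,2]>.06)&(P[...,2]<.105)&(np.hypot(P[...,0]-.5543,P[...,1]+.1386)<.033)];
    if len(T)>10: print('tinbody',len(T),fitc(T,.0265))
E
```

```text
wrist 32.8667 [ 0.5071 -0.4196  0.1953]
  blue 2593 capz 0.11709836380743434 body [ 0.4707 -0.1405  0.0247]
scene 32.9167 [ 0.5067 -0.4193  0.1945]
  red 129 capz 0.13492745060335665 body [0.4741 0.027  0.024 ]
  blue 428 capz 0.13495051872775204 body [ 0.4713 -0.1412  0.0245]
  green 133 capz 0.13496968429463552 body [0.5578 0.0302 0.0238]
  yellow 301 capz 0.134868566838761 body [ 0.4724 -0.0556  0.0242]
tinbody 1839 [ 0.5543 -0.1363]
rim 171 0.10893701707650061 [ 0.5553 -0.138   0.0255]
tinbody 611 [ 0.5552 -0.1373]
```

View pics/wrist7.png

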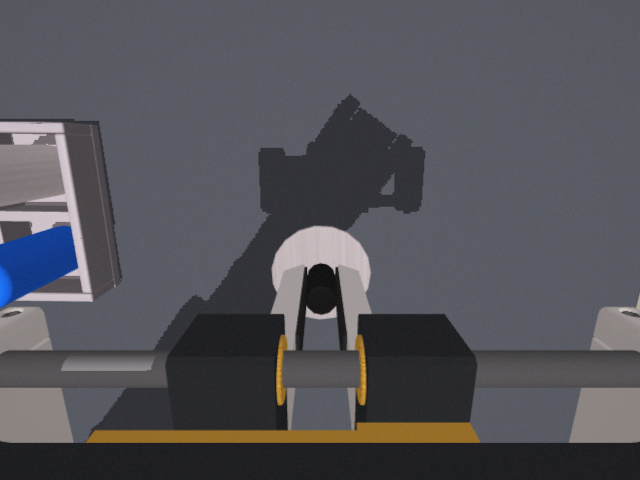

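View pics/scene7.png

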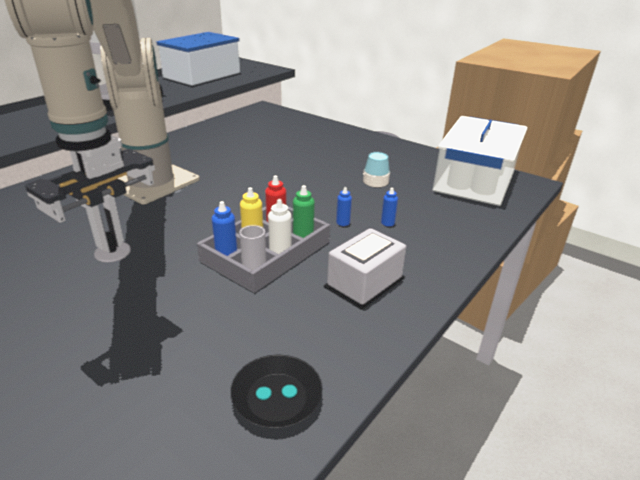

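servo_tool([
  [2,10,0,0,0,0],
  [4,22,0,0,0,0],
  [5,30,0,0,0,0],
  [5,32,0,0,0,0],
  [5,32,0,0,0,0],
  [5,32,0,0,0,0],
  [5,32,0,0,0,0],
  [5,30,0,0,0,0],
  [4,26,0,0,0,0],
  [4,20,0,0,0,0],
  [2,12,0,0,0,0],
  [1,5,0,0,0,0],
])

```text
clock: 33.97
tcp_pos: [0.5543, -0.1336, 0.1949]
eef_rot: [-3.14, 0.001, 0.003]
contact_force: [-0.6, -0.8, -0.5]
gripper_width: 0.165
```

servo_tool([
  [0,0,0,0,0,0],
  [0,0,0,0,0,0],
  [0,0,0,0,0,0],
  [0,0,-8,0,0,0],
  [0,0,-16,0,0,0],
  [0,0,-14,0,0,0],
  [0,0,-8,0,0,0],
  [0,0,-3,0,0,0],
  [0,0,0,0,0,0],
  [0,0,0,0,0,0],
  [0,0,0,0,0,0],
])

```text
clock: 34.88
tcp_pos: [0.5549, -0.1371, 0.1471]
eef_rot: [3.141, -0.001, -0.001]
contact_force: [0.1, 0.1, -1.1]
gripper_width: 0.164
```

Run:
```python
from m import *
np.set_printoptions(precision=4,suppress=True)
for n in ['scene','wrist','side']:
    s=snap(n,n+'8.png');P=cloud(s);print(n,s['st']['tcp_pos'])
    w=(np.hypot(P[...,0]-.5543,P[...,1]+.137)<.05)
    T=P[w&(P[...,2]>.06)&(P[...,2]<.108)&(np.hypot(P[...,0]-.5543,P[...,1]+.137)<.033)]
    if len(T)>20: print('tin',len(T),fitc(T,.0265))
    T=P[w&(P[...,2]>.135)&(P[...,2]<.146)]
    if len(T)>20: print('disc',len(T),np.median(T[:,2]),cv2.minEnclosingCircle((T[:,:2]*1000).astype(np.float32)))
    i=s['image'][200:290,190:320] if n=='scene' else s['image'][160:290,280:430]
    cv2.imwrite('pics/c8'+n+'.png',cv2.resize(i[:,:,::-1],None,fx=5,fy=5,interpolation=cv2.INTER_CUBIC))
```

```text
scene [ 0.5549 -0.1371  0.1471]
tin 655 [ 0.555  -0.1375]
disc 260 0.1418282512942371 ((556.4977416992188, -140.83062744140625), 29.85912322998047)
wrist [ 0.5549 -0.137   0.1472]
tin 731 [ 0.6036 -0.1377]
disc 3738 0.1409104230881078 ((555.9881591796875, -137.8744354248047), 28.8881778717041)
side [ 0.5549 -0.137   0.1472]
tin 586 [ 0.5526 -0.1354]
disc 284 0.14046464833670352 ((553.2063598632812, -134.5092315673828), 30.177837371826172)
```

View pics/c8scene.png

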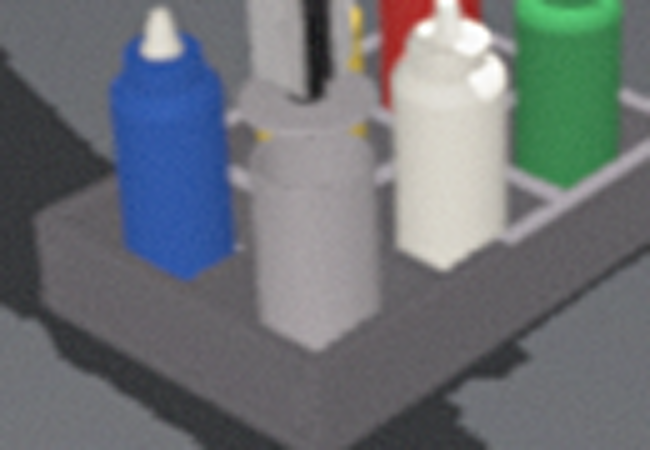

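View pics/wrist8.png

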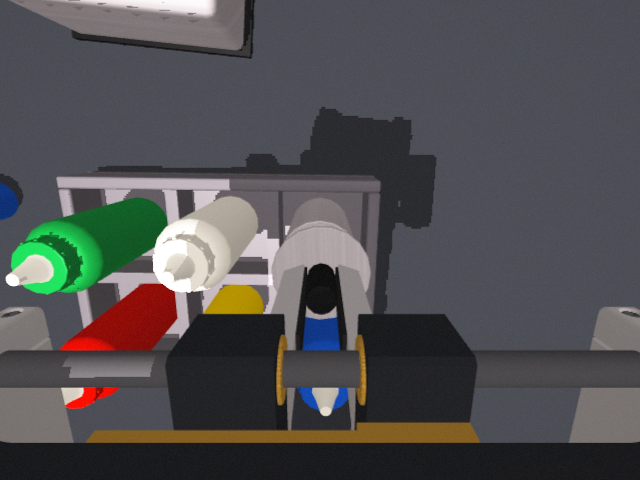

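The lid is level and within about 1–2 mm of the tin axis. Lowering onto it.

servo_tool([
  [-1,0,-6,0,0,0],
  [0,0,-7,0,0,0],
  [0,0,-6,0,0,0],
  [0,0,-3,0,0,0],
  [0,0,-2,0,0,0],
  [0,0,-1,0,0,0],
  [0,0,-1,0,0,0],
  [0,0,0,0,0,0],
  [0,0,0,0,0,0],
])

```text
clock: 35.78
tcp_pos: [0.5535, -0.1368, 0.1206]
eef_rot: [3.142, -0.0, -0.001]
contact_force: [-0.6, -0.5, 0.7]
gripper_width: 0.168
```

servo_tool([
  [0,0,-1,0,0,0],
  [0,0,-1,0,0,0],
  [0,0,0,0,0,0],
])

```text
clock: 36.03
tcp_pos: [0.5539, -0.1369, 0.1196]
eef_rot: [3.141, -0.001, -0.001]
contact_force: [-1.8, 0.8, 6.5]
gripper_width: 0.166
```

Contact comes at 0.1196, against 0.1197 predicted for seated. I release and retreat.

servo_tool([
  [0,0,0,0,0,0],
  [0,0,0,0,0,0],
  [0,0,0,0,0,0],
  [0,0,0,0,0,0],
], hand=0.3)

```text
clock: 36.37
tcp_pos: [0.5533, -0.1368, 0.1183]
eef_rot: [-3.142, 0.0, -0.001]
contact_force: [-0.8, -0.5, 0.9]
gripper_width: 0.342
```

servo_tool([
  [0,0,5,0,0,0],
  [0,0,12,0,0,0],
  [0,0,20,0,0,0],
  [0,0,25,0,0,0],
  [0,0,25,0,0,0],
  [0,0,25,0,0,0],
  [0,-12,12,0,0,0],
  [0,-25,0,0,0,0],
  [0,-30,0,0,0,0],
  [0,-30,0,0,0,0],
  [0,-30,0,0,0,0],
  [0,-25,0,0,0,0],
])

```text
clock: 37.37
tcp_pos: [0.5528, -0.2913, 0.2428]
eef_rot: [3.141, -0.0, -0.003]
contact_force: [-0.5, 0.5, 0.3]
gripper_width: 0.349
```

servo_tool([
  [-5,-25,0,0,0,0],
  [-5,-15,0,0,0,0],
  [0,0,0,0,0,0],
  [0,0,0,0,0,0],
  [0,0,0,0,0,0],
])

```text
clock: 37.78
tcp_pos: [0.544, -0.3269, 0.2425]
eef_rot: [-3.14, -0.0, 0.0]
contact_force: [-0.0, 0.9, 0.4]
gripper_width: 0.354
```

```bash
python3 chk.py 9 scene side
python3 - <<'E'
from m import *
np.set_printoptions(precision=4,suppress=True)
for n in ['scene','side']:
    A=np.load(n+'9.npy');P=A[...,:3]
    for nm,(x,y),lo,hi in [('tin',(.5543,-.137),.06,.1),('disc',(.5543,-.137),.109,.118),('knob',(.5543,-.137),.122,.165),('white',(.556,-.055),.06,.108)]:
        T=P[(np.hypot(P[...,0]-x,P[...,1]-y)<.04)&(P[...,2]>lo)&(P[...,2]<hi)]
        if len(T)<15: print(nm,len(T));continue
        T=T.astype(float);c=np.linalg.lstsq(np.c_[T[:,:2],np.ones(len(T))],T[:,2],rcond=None)[0]
        print(n,nm,len(T),'z',np.percentile(T[:,2],[2,50,99]),'fit',fitc(T),'slope',c[:2] if nm=='disc' else '')
    i=A[180:300,180:340,3:] if n=='scene' else A[180:330,260:430,3:]
    cv2.imwrite('pics/c9'+n+'.png',cv2.resize(i.astype(np.uint8)[:,:,::-1],None,fx=4,fy=4,interpolation=cv2.INTER_CUBIC))
E
```

```text
scene 37.7833 [ 0.544  -0.3269  0.2425]
  red 127 capz 0.13505115848461685 body [0.474  0.0271 0.0241]
  blue 434 capz 0.1349006142603599 body [ 0.4717 -0.1413  0.0242]
  green 134 capz 0.13487707674432128 body [0.5583 0.0295 0.0231]
  yellow 202 capz 0.13438737022531735 body [ 0.472  -0.0554  0.0246]
side 37.8333 [ 0.5442 -0.3266  0.2426]
  red 435 capz 0.13460556004020274 body [0.4719 0.0289 0.0247]
  blue 411 capz 0.13407447616572443 body [ 0.4692 -0.1393  0.0245]
  green 414 capz 0.1349009409858951 body [0.5553 0.0324 0.0243]
  yellow 418 capz 0.13449829805368788 body [ 0.4698 -0.0535  0.0242]
scene tin 389 z [0.0609 0.0809 0.0992] fit [ 0.5546 -0.1371  0.0262] slope 
scene disc 293 z [0.1109 0.1141 0.117 ] fit [ 0.5556 -0.1389  0.0219] slope [-0.014   0.0107]
scene knob 105 z [0.1233 0.1379 0.1502] fit [ 0.5562 -0.1395  0.0064] slope 
scene white 422 z [0.061  0.0841 0.1076] fit [ 0.5583 -0.0543  0.0245] slope 
side tin 322 z [0.0607 0.0807 0.0998] fit [ 0.5529 -0.1358  0.026 ] slope 
side disc 342 z [0.1095 0.1128 0.1169] fit [ 0.5524 -0.1364  0.0214] slope [0.0007 0.0035]
side knob 95 z [0.1228 0.139  0.1509] fit [ 0.5518 -0.1353  0.0063] slope 
side white 373 z [0.0616 0.0849 0.1068] fit [ 0.5566 -0.0527  0.0245] slope
```

View pics/c9scene.png

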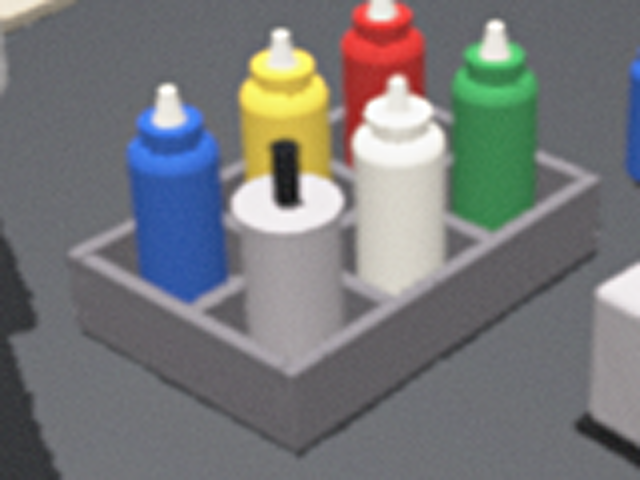

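View pics/side9.png

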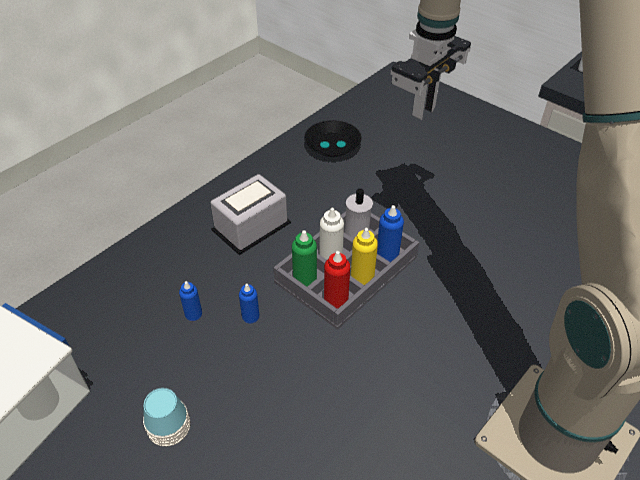

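All six are upright in their compartments. The lid disc is level at about 0.113–0.114 (0.114 expected when closed), and the cups and dispenser haven't moved. Handing in.

```bash
python3 -c "
from plant import r
print(r.job_done())"
```

```text
the job is handed in; nothing more can be done
None
```

The caddy is set out as asked, in the order given, and I handed the job in after about 38 s of the 120 s.

- **Near row:** red stands left of yellow and the large blue right of it.
- **Far row:** green stands left of white, and the tin right of it with its lid closed. I left yellow and white in place.

**Final checks (scene and side cameras, gripper clear):**
- **Bottles:** red, blue, green and yellow measured upright on the caddy floor, with cap tops at about 0.134–0.135 m against 0.134 m expected. I did not measure white's cap height, but it looks upright and unmoved.
- **Lid:** the disc is level, with a slope of 0.02 or less, and its top is at 0.113–0.114 m against 0.114 m for closed. It is about 1–2 mm from the tin's centre. The downward contact came at the seated height.
- **Bystanders:** the cup stack and napkin dispenser look unmoved in the images.

No check failed. The two fixed cameras disagree by 2–4 mm on position, within their calibration errors. The gripper read about 51.5 mm on the nominally 53 mm tin, but the tin was held and placed without trouble.

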